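# Press the end cover onto the bearing test housing

### The job

Lift the cover with the two ears and the bow handle up and off the hooks of the drip stand, set it on the two dowels of the bearing test housing, and press it down against the springs until its face is flush on the housing. Do not let go: finish while still holding the cover pressed fully home, ready for the screws to go in. Leave the other things on the bench where they are.

Things in the scene. Friction and masses are not known exactly. Their poses are not given: they have to be found in the camera images.
- cover: Aluminium end cover, about 0.42 kg: disc 100 mm across, 12 mm thick, two ears along its own +y and -y reaching 80 mm out, a bow handle on top, below it a spigot 64 mm across and 8 mm deep. Origin: centre of the disc's flat underside, z up. A half turn about z makes no difference. At the start it hangs level by its handle on the stand's twin hook, its y across the prongs.
- cover_handle (a point): Middle of the cover's handle bar, 51 mm above the cover's origin. Straight bar along the cover's y: 94 mm long, 12 mm wide (cover x), 10 mm high, 34 mm clear above the disc; its posts, 10 mm thick, stand at y = -42 and +42 mm. Grip it from above across the 12 mm, in the middle, between the prongs of the stand.
- cover_hole (a point): Centre, at the underside, of the dowel hole in the cover's +y ear, 64 mm from the cover's origin; the -y ear has the same. Holes are 10 mm in diameter and go right through the 12 mm thick ear, which is 28 mm wide.
- stand: Fixed steel drip stand. Origin on the bench under the middle of the twin hook, z up. Hooks point to its -x. A column 18 mm thick with a 76 mm wide cross bar stands at x = +92 mm, top 179 mm above the bench. Below is a drip tray from x = -71 to +115 mm, 150 mm wide, 17 mm high.
- hook (a point): Middle between the two prongs of the hook, at the height of their tops, 175 mm above the bench; axes as the stand. Prongs are 8 mm thick and level along x at y = -29 and +29 mm; from x = -30 mm their tips turn up to 18 mm above this point, ending at x = -40 mm. The handle bar rests on them within 10 mm of x = 0: lift it by over 20 mm, then take it out to -x.
- housing: Fixed steel bearing test housing on the bench: open round pot 100 mm across on a 128 mm foot, two ears along its own +y and -y reaching 80 mm out, flat top face 62 mm above the bench, bore 72 mm. Origin: centre of the underside, z up, y from dowel to dowel.
- housing_face (a point): Centre of the housing's flat top face, 62 mm above its origin, same axes. The cover is home when its origin is here and its y lies along the housing's y, either way round.
- dowel (a point): Foot of the dowel in the housing's +y ear, at the top face, 64 mm from the axis; the -y ear has the same. Dowels are upright, 8 mm in diameter and 14 mm tall, the last 5 mm tapering to 4 mm.
- ring (a joint): Sprung outer ring of the bearing in the housing's bore: 0 when up, grows (m) as it is pressed down, at most 0.0065. It meets the cover's spigot 5 mm above home and holds the cover up there. With the cover home it reads about 0.005 and pushes up with about 13 N; the cover's weight takes 4 N of that.
- oil_bottle: Bystander, not to be disturbed: amber oil bottle with a black cap, 64 mm in diameter, 150 mm tall. Origin: centre of its underside.
- solvent_bottle: Bystander, not to be disturbed: white solvent bottle, 68 mm in diameter, 160 mm tall. Origin: centre of its underside.
- beaker: Bystander, not to be disturbed: open glass beaker holding steel balls, 68 mm in diameter, 85 mm tall. Origin: centre of its underside.
- ball_pot: Bystander, not to be disturbed: small open steel test pot, 60 mm in diameter, 38 mm tall. Origin: centre of its underside.
- blank_cover: Bystander, not to be disturbed: plain round aluminium disc without ears or handle, 90 mm in diameter, 14 mm tall, lying flat. Origin: centre of its underside.
- bearing_cone: Bystander, not to be disturbed: tapered roller bearing cone, 52 mm in diameter, 20 mm tall. Origin: centre of its underside.
- wrench: Bystander, not to be disturbed: steel wrench lying flat, 190 mm long, along its own x. Origin: under its middle.
- screw_dish: Bystander, not to be disturbed: grey plastic dish with cap screws, 68 mm in diameter, 18 mm tall. Origin: centre of its underside.
There are look-alikes about, which are no part of the job. What is shaped like the cover but yellow is not meant. What is shaped like the stand but purple is not meant.

How it is judged:
By the outcome, as a careful person would: the job done as asked, in the order asked, and still so for the second after the job is handed in, while the arm keeps its last pose, push and grip.
It also fails if it takes over 51 s, if anything falls off the work surface, if the arm or the gripper's body presses on something with over 40 N, if the wrist force passes 120 N, or if a joint passes its speed limit or range.

### The arm

A 7-joint arm with a two-finger parallel gripper is mounted at the origin on the work surface. World frame = base frame: x ahead of the robot, y to its left, z up, the work surface at z = 0. Lengths are in mm, angles in degrees, forces in N, time in s.
With the tool pointing down it reaches from about 400 to 850 mm from the base axis. Payload 6.9 kg.
Tool frame: the origin (TCP) lies on the centre line of the jaws, within the pads' length; the fingertips stand 14 mm ahead of it and the grasp point (between the pads) lies 5 mm behind it (r.tips_ahead is the distance from the TCP to the fingertips, in mm); z points along the fingers, y is the line along which they close (so a half turn about z gives the same grasp; the last joint's range is limited). The gripper opens to 85 mm and grips with 20 to 120 N. Pads are 22 mm wide; open, the fingers measure 114 mm over their backs; the gripper's body (76 mm by 85 mm) begins 54 mm behind the grasp point. The pads swing forward as they close: fully open they stand 13 mm farther back than shut.
Start: joints at [71.534, 29.078, -13.613, 85.955, 7.202, 65.827, -8.869], TCP at [259.264, -568.677, 245.275] pointing down, gripper open.
Joint ranges: [-176.47, 176.47], [-13.61, 117.27], [-81.72, 77.17], [0.22, 143.17], [-87.28, 267.28], [10, 112.55], [-165.47, 165.47]. Speed limits (degrees/s): [136.94, 136.94, 180, 180, 180, 180, 180].

### API

Orientations are given as a 3x3 rotation matrix whose columns are the frame's x, y, z axes.
In Python, from rig import r gives the robot as it stands.
- The arm moves only by the shell command python3 -m handwheel 'ROWS'. ROWS is JSON, a list that holds one entry, the list of rows, each a list of 5 numbers: the opening, from 0 (shut) to 1 (fully open), then the shift along the world's x, y, z in m, then the turn about the world's z in degrees. In form: [[[gripper, tx, ty, tz, twist], ...]]. A call has 1 to 10 rows; each row shifts and turns the commanded pose from where the row before left it; what a row does not reach is not made up. A row lasts 1/8 s, in which the tool goes at most 62.5 mm and 10.7 degrees, less where a joint would pass 70% of its speed; a pose out of reach is approached as far as the arm can. A call is refused whole if a number of a shift passes 0.0625 or a number of a turn 10.7, either way. A call with a gripper value outside its range is refused whole. The fingers move at their own pace and stop on an object; the grip force is fixed at half the most. Time passes only in rows, so rows that do not move let the fingers close. It gives the time, the measured TCP pose, the force, the opening and the grip force at its end, in the units of the state.
- r.get_obs(): the state, without advancing time (a new reading comes with each control period).
- r.get_image(name): name is "scene" or "top" or "wrist"; returns the picture (384x512x3 uint8, blue, green, red); there is no depth.
- r.camera_info(name): a dict with "camera_matrix" (3x3 intrinsics, pixels), "R" (3x3) and "t" (3): a world point X has camera coordinates R X + t; the wrist camera has in their place "T_tool_cam" (4x4, takes a point from camera to tool coordinates, whose origin is the TCP and whose axes are the flange's). Camera axes: x right, y down, z forward; pixel columns grow to the right and rows downward; lengths in mm; the calibration is good to about 2 mm. A picture is of the moment at which its call begins: read the wrist's pose just before it. camera_info takes no time and is no camera call.
- r.job_done(): hands the job in; it is judged then, once.
Trained networks look in the newest picture that a camera, given by its name, has taken for a name from the list of things; names that differ only in an ending like _2 or _b are one class to them, and where a whole thing is asked for, a point or a joint stands for the part that bears it (a point fixed in the world has none). Each returns a list of dicts, best first, with "confidence" (0 to 1); they miss things now and then, are a little off and sometimes report something else, mostly with a low value. They report only what shows in the picture. A call takes as long as a camera call. They do not tell look-alikes from the thing itself.
- r.masks_of(target, camera): "mask" (384x512 bool, what is visible of it) and "rect" ([centre column, centre row, width, height] in pixels, round what is visible of it).
- r.pinpoint(target, camera): "centre" ([column, row] in pixels: a listed point, or the origin of a listed thing).
The state is a dict: "time_s": time; "joints": joint angles; "joint_velocities": joint speeds; "tau": joint torques, N m; "tcp_pos": TCP position; "orientation": TCP orientation; "contact_force": force on the tool from outside, world axes, zero at the start; "ft_torque": the same for the moment, N m; "opening": finger opening in mm; "grip_force": force on a finger pad.
Only numpy, scipy, OpenCV 4.12 (cv2) and the standard library are available. Lean on these libraries where they do the work, as an engineer would, in place of code of your own. Each camera call takes 0.05 s, during which the arm holds its last target. There are 200 camera calls.

## Working session

There is one attempt and no reset: what is moved stays moved. The work goes in short steps, Python scripts to look and compute and a shell command to move; the robot and the scene stay as the last step left them, time stands still between calls to the robot, and variables do not carry over. Pictures are saved under pics/ and viewed, at most 10 in all, crops included, and the job is handed in when it is done.

```bash
mkdir -p pics; ls; cat > h.py <<'E'
import numpy as np, cv2
from rig import r
def cam(n):
    c=r.camera_info(n);K=np.array(c["camera_matrix"])
    if "R" in c: return K,np.array(c["R"]),np.array(c["t"]).ravel()
    o=r.get_obs();T=np.eye(4);T[:3,:3]=o["orientation"];T[:3,3]=o["tcp_pos"]
    M=np.linalg.inv(T@np.array(c["T_tool_cam"]));return K,M[:3,:3],M[:3,3]
def ray(C,px,z):
    K,R,t=C;d=R.T@np.linalg.solve(K,[*px,1.]);o=-R.T@t
    return o+d*(z-o[2])/d[2]
def proj(C,X):
    K,R,t=C;p=K@(R@np.array(X,float)+t);return p[:2]/p[2]
def tri(Cs,pxs):
    A=[];b=[]
    for C,p in zip(Cs,pxs):
        K,R,t=C;d=R.T@np.linalg.solve(K,[*p,1.]);d/=np.linalg.norm(d);P=np.eye(3)-np.outer(d,d)
        A.append(P);b.append(P@(-R.T@t))
    x=np.linalg.lstsq(np.vstack(A),np.hstack(b),rcond=None)[0]
    return x,[np.linalg.norm(a@x-c) for a,c in zip(A,b)]
E
cat > /tmp/a.py <<'E'
from h import *
ims=[]
for n in("scene","top"):
    im=r.get_image(n);cv2.imwrite(f"pics/{n}0.png",im)
    C=cam(n);print(n,"campos",(-C[1].T@C[2]).round())
    for t,z in(("cover_handle",180),("cover_hole",130),("cover",130),("hook",175),("stand",0),("housing",0),("housing_face",62),("dowel",62)):
        for d in r.pinpoint(t,n)[:4]: print(t,round(d["confidence"],2),np.round(d["centre"],1),ray(C,d["centre"],z).round(1)[:2])
print(r.get_obs()["orientation"],r.get_obs()["time_s"])
E
PYTHONPATH=. python3 /tmp/a.py
```

```text
picsTraceback (most recent call last):
  File "/tmp/a.py", line 1, in <module>
    from h import *
  File "h.py", line 1, in <module>
    import numpy as np, cv2
ModuleNotFoundError: No module named 'cv2'
```

```bash
python3 - < /tmp/a.py
```

```text
scene campos [1071. -855. 1115.]
cover_handle 0.9 [247.1 140.8] [442.  199.1]
cover_handle 0.55 [276.6 137. ] [542.1 284.1]
cover_hole 0.88 [283.6 149.6] [582.2 277.2]
cover_hole 0.86 [234.7 147.6] [384.3 186. ]
cover 0.6 [276.6 148.1] [550.3 271.9]
cover 0.56 [242.7 147.9] [416.9 201.2]
cover 0.2 [235.3 228.9] [ 626.  -207.1]
hook 0.89 [279.  140.8] [560.6 270.7]
hook 0.85 [165.5 190.8] [ 321.9 -207.7]
stand 0.87 [274.3 173.4] [556.2 247.1]
stand 0.75 [175.8 220.9] [ 331.2 -203.8]
housing 0.73 [225.6 247.3] [ 581.1 -216.2]
housing 0.73 [297.1 232.8] [792.1 -20.2]
housing_face 0.67 [184.7 311.3] [ 626.4 -520. ]
housing_face 0.64 [223.1 237.2] [ 575.8 -217.7]
dowel 0.64 [237.3 232.4] [ 610.5 -173. ]
top campos [ 483.    4. 1485.]
cover_handle 0.92 [155.4 259.5] [361.2 296.2]
cover_handle 0.76 [170.6 194.8] [547.8 258. ]
cover_hole 0.96 [152.7 188.8] [567.6 322.2]
cover_hole 0.74 [157.2 279.2] [298.6 300.3]
cover 0.96 [158.1 259.4] [356.9 299.4]
cover 0.55 [171.8 193.9] [553.1 264.2]
hook 0.78 [169.1 193.6] [551.5 263.4]
hook 0.77 [330.5 276.4] [ 320.  -207.8]
hook 0.44 [182.4 196.4] [543.9 224.5]
stand 0.84 [179.7 194.9] [556.9 263. ]
stand 0.83 [320.9 271.1] [ 314.9 -204.6]
housing 0.56 [321.8 193.7] [ 568.1 -206.2]
housing 0.18 [308.7 186.5] [ 591.2 -162.7]
housing_face 0.69 [330.4 189.2] [ 579.2 -224.6]
housing_face 0.57 [181.6 195.7] [551.4 246.1]
housing_face 0.54 [323.  190.9] [ 573.4 -201.2]
dowel 0.67 [307.2 185.3] [ 590.5 -151. ]
dowel 0.61 [320.1 194.4] [ 562.2 -192.1]
[[ 9.09881458e-01  4.14868332e-01 -2.42287919e-06]
 [ 4.14868332e-01 -9.09881458e-01 -4.02944932e-07]
 [-2.37170194e-06 -6.38543723e-07 -1.00000000e+00]] 0.9
```

View pics/scene0.png

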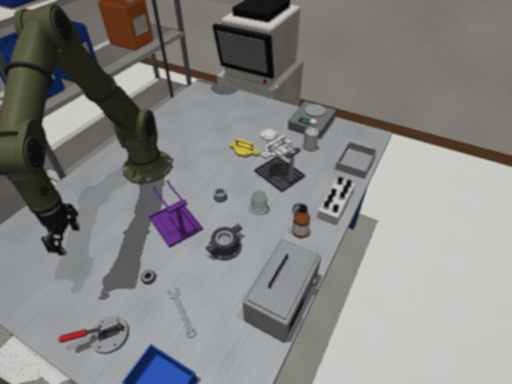

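View pics/top0.png

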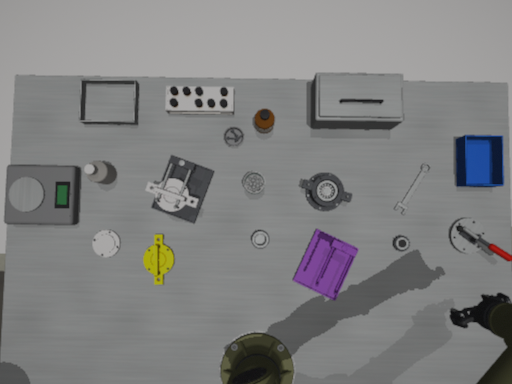

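```bash
python3 -m handwheel '[[[1,0.035,0.045,0.02,0],[1,0.035,0.045,0.02,0],[1,0.035,0.045,0.02,0],[1,0.035,0.045,0.02,0],[1,0.035,0.045,0.02,0],[1,0.035,0.045,0.02,0],[1,0.035,0.045,0.02,0],[1,0,0,0,0]]]'; cat > w.py <<'E'
import sys
from h import *
tag=sys.argv[1];todo=eval(sys.argv[2])
C=cam("wrist");o=r.get_obs();im=r.get_image("wrist");cv2.imwrite(f"pics/{tag}.png",im)
print("tcp",np.round(o["tcp_pos"],1),"t",o["time_s"],"yaw",np.degrees(np.arctan2(o["orientation"][1][0],o["orientation"][0][0])).round(1),"cam",(-C[1].T@C[2]).round())
for t,z in todo:
    for d in r.pinpoint(t,"wrist")[:3]: print(t,round(d["confidence"],2),np.round(d["centre"],1),ray(C,d["centre"],z).round(1)[:2])
E
cp w.py /tmp/w.py; python3 - w1 '[("housing",0),("housing_face",62),("dowel",62)]' < w.py
python3 - <<'E'
import cv2,numpy as np
a=cv2.imread("pics/scene0.png")[110:210,220:340];b=cv2.imread("pics/top0.png")[140:240,130:230]
cv2.imwrite("pics/crop.png",np.hstack([cv2.resize(a,(480,400),interpolation=2),cv2.resize(b,(320,400)[:2] if 0 else (320,320),interpolation=2).copy() if 0 else cv2.copyMakeBorder(cv2.resize(b,(320,320),interpolation=2),0,80,0,0,0)]))
E
```

```text
time_s: 1.9
tcp_pos: [507.7, -248.3, 387.0]
orientation: [[0.906, 0.423, 0.004], [0.423, -0.906, 0.001], [0.005, 0.001, -1.0]]
contact_force: [-0.3, -0.0, -0.8]
opening: 85.7
grip_force: 0.0
tcp [ 507.7 -248.3  387. ] t 1.9 yaw 25.0 cam [ 568. -219.  517.]
housing 0.74 [250.1 109.6] [ 583.9 -209.9]
housing_face 0.92 [249.5 112.7] [ 577.1 -212.2]
dowel 0.64 [217.2  87.2] [ 590.9 -148.4]
```

View pics/w1.png

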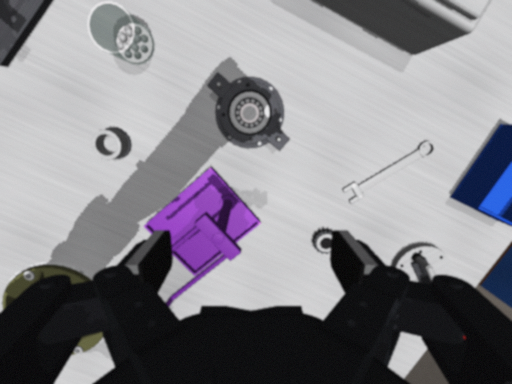

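View pics/crop.png

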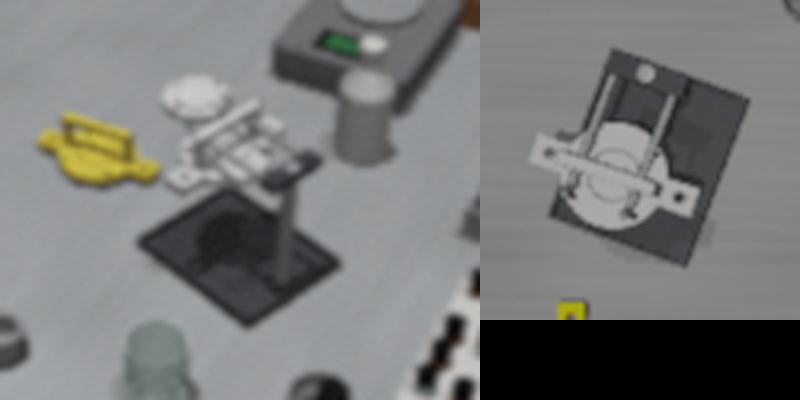

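```bash
python3 -m handwheel '[[[1,0,0.05,0,5],[1,0,0.05,0,5],[1,0,0.05,0,5],[1,0,0.05,0,5],[1,0.005,0.05,0,5],[1,0.005,0.05,0,5],[1,0.005,0.05,0,5],[1,0.005,0.05,0,5],[1,0,0.02,0,5],[1,0,0,0,0]]]';  python3 - w2 '[("cover",129),("cover_handle",180),("cover_hole",129),("hook",175)]' < w.py

```

```text
time_s: 3.35
tcp_pos: [524.2, 166.2, 384.7]
orientation: [[0.35, 0.937, -0.001], [0.937, -0.35, -0.0], [-0.0, -0.001, -1.0]]
contact_force: [-0.4, 0.2, 0.2]
opening: 85.5
grip_force: 0.0
tcp [524.2 166.2 384.7] t 3.35 yaw 69.5 cam [548. 229. 514.]
cover 0.66 [129.  107.6] [394.3 302.9]
cover_handle 0.94 [242.8  90.8] [550.1 262.7]
cover_handle 0.62 [118.4 103.7] [404.9 301.6]
cover_hole 0.84 [101.7 118.4] [351.6 303.4]
cover_hole 0.81 [242.9  38.7] [573.5 327.4]
```

View pics/w2.png

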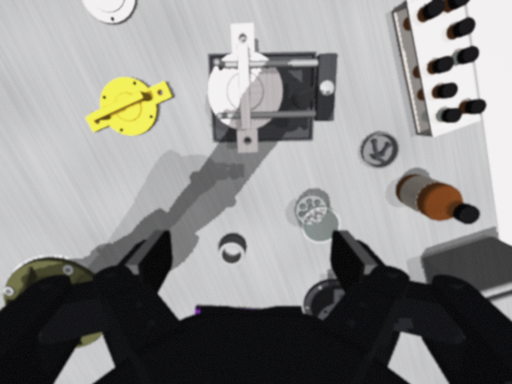

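```bash
python3 - <<'E'
from h import *
C=cam("wrist");f=lambda p,z:ray(C,p,z)[:2]
im=cv2.imread("pics/w2.png")
a,b=f((242.5,38.5),141),f((249,140),141)
print("holes",a,b,(a+b)/2,"len",np.linalg.norm(a-b),"yaw",np.degrees(np.arctan2(-(a-b)[0],(a-b)[1])))
for p,q in(((220,64),(318,62)),((222,116),(318,114))):
    u,v=f(p,175),f(q,175);print("prong dir",np.degrees(np.arctan2(*(v-u)[::-1])),(u+v)/2)
# bar: bright threshold per row
cv2.imwrite("pics/c2.png",cv2.resize(im[15:165,180:350],None,fx=4,fy=4,interpolation=2)[:600,:800])
Ct=cam("top")
for p in((151.2,187.8),(192.5,201.9)):print("top hole",ray(Ct,p,141)[:2])
E
```

```text
holes [573.78013689 322.53476669] [536.2368709  201.29075831] [555.0085039 261.9127625] len 126.92362424070153 yaw -17.205164395122136
prong dir -19.742225985196413 [591.2313273  278.73401494]
prong dir -19.666596790029228 [572.44278733 222.89637211]
top hole [569.81337358 324.14785632]
top hole [529.53454205 199.61979418]
```

View pics/c2.png

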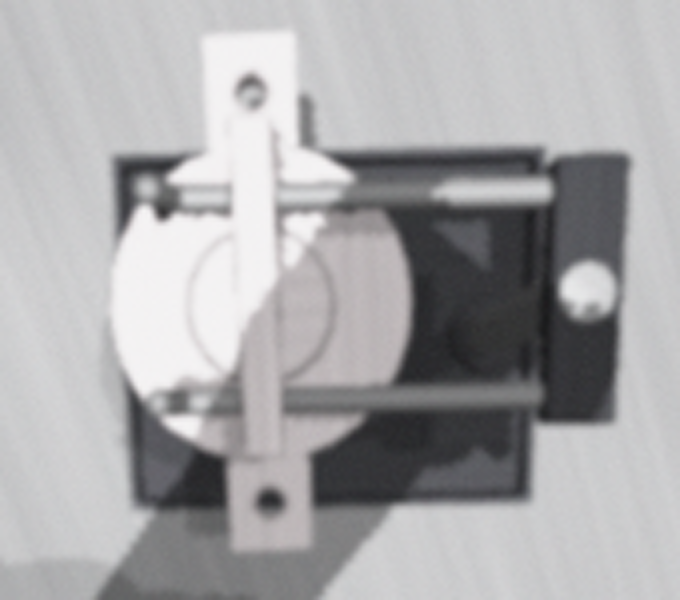

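```bash
python3 -m handwheel '[[[1,0.013,0.048,0,2],[1,0.013,0.048,0,0],[1,0,0,-0.05,0],[1,0,0,-0.05,0],[1,0,0,-0.02,0],[1,0,0,0,0]]]';  python3 - w3 '[("cover",129),("cover_handle",180),("cover_hole",129),("hook",175)]' < w.py

```

```text
time_s: 4.35
tcp_pos: [550.2, 260.5, 263.8]
orientation: [[0.319, 0.948, -0.003], [0.948, -0.319, -0.002], [-0.003, -0.002, -1.0]]
contact_force: [0.5, -0.2, 0.3]
opening: 85.6
grip_force: 0.0
tcp [550.2 260.5 263.8] t 4.35 yaw 71.4 cam [573. 325. 393.]
cover 0.75 [250.1 183.6] [550.3 263.4]
cover 0.72 [106.5 165.7] [418.9 327.5]
cover_handle 0.97 [ 88.5 171.3] [432.4 327.5]
cover_handle 0.78 [251.5 199.9] [551.2 261.5]
cover_hole 0.89 [250.9 115.5] [572.7 327. ]
cover_hole 0.89 [ 68.8 183.5] [373.6 323.2]
```

View pics/w3.png

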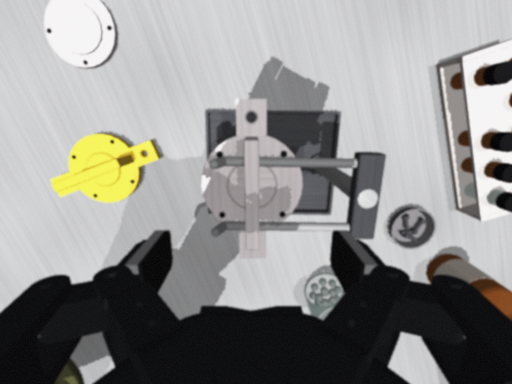

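```bash
python3 -m handwheel '[[[1,0.001,0.002,-0.03,0],[1,0,0,-0.03,0],[1,0,0,-0.029,0],[1,0,0,0,0],[0,0,0,0,0],[0,0,0,0,0],[0,0,0,0,0],[0,0,0,0,0],[0,0,0,0,0],[0,0,0,0,0]]]'
```

```text
time_s: 5.85
tcp_pos: [551.3, 264.4, 176.9]
orientation: [[0.317, 0.948, 0.0], [0.948, -0.317, 0.0], [0.0, 0.0, -1.0]]
contact_force: [-2.0, -1.2, 6.0]
opening: 10.5
grip_force: 58.8
```

```bash
python3 -m handwheel '[[[0,0,0,0.005,0],[0,0,0,0.01,0],[0,0,0,0.015,0],[0,0,0,0.01,0],[0,0,0,0,0],[0,0,0,0,0]]]'; python3 - w4 '[("cover_handle",224),("cover_hole",172)]' < w.py
```

```text
time_s: 6.6
tcp_pos: [550.2, 261.8, 210.4]
orientation: [[0.317, 0.948, -0.008], [0.948, -0.317, -0.004], [-0.007, -0.006, -1.0]]
contact_force: [8.0, 3.9, -45.7]
opening: 10.0
grip_force: 61.5
tcp [550.2 261.8 210.4] t 6.6 yaw 71.5 cam [573. 326. 340.]
cover_handle 0.97 [ 64.1 179.4] [484.1 327.7]
cover_handle 0.86 [250.7 244.2] [553.5 270.8]
cover_hole 0.65 [252.4 119.8] [572.4 324.7]
cover_hole 0.6 [ 45.3 193.1] [427.5 323.9]
```

View pics/w4.png

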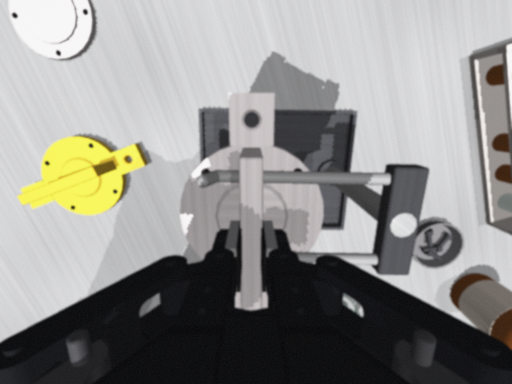

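Lifted too far: the disc has met the prongs from below and the bar slipped in the pads. I'll set it back on the hooks and regrip.

```bash
python3 -m handwheel '[[[0,0,0,-0.015,0],[0,0,0,-0.013,0],[0,0,0,-0.004,0],[0,0,0,0,0],[0,0,0,0,0]]]'; python3 - w5 '[("cover_handle",180),("cover_hole",129)]' < w.py
```

```text
time_s: 7.38
tcp_pos: [551.6, 264.6, 185.1]
orientation: [[0.317, 0.948, 0.001], [0.948, -0.317, 0.001], [0.001, 0.001, -1.0]]
contact_force: [0.1, 0.3, -3.6]
opening: 10.1
grip_force: 66.7
tcp [551.6 264.6 185.1] t 7.375 yaw 71.5 cam [573. 329. 315.]
cover_handle 0.7 [ 39.  189.6] [456.3 329.9]
cover_handle 0.66 [249.7 242.1] [551.7 266. ]
cover_hole 0.67 [ 26.5 201.8] [398.5 325.2]
cover_hole 0.62 [252.5 118.4] [574.5 328.4]
```

```bash
python3 -m handwheel '[[[0,0,0,-0.002,0],[0,0,0,0,0]]]'; python3 -m handwheel '[[[0.35,0,0,0,0],[0.35,0,0,0,0],[0.35,0,0,0,0],[0.35,0,0,-0.005,0],[0.35,0,0,-0.003,0],[0.35,0,0,0,0]]]'; python3 - w6 '[("cover_handle",180),("cover_hole",129)]' < w.py
```

```text
time_s: 7.78
tcp_pos: [551.5, 264.6, 183.8]
orientation: [[0.317, 0.948, 0.002], [0.948, -0.317, 0.0], [0.001, 0.002, -1.0]]
contact_force: [-2.7, -1.9, 7.0]
opening: 10.1
grip_force: 68.1
time_s: 8.52
tcp_pos: [551.0, 264.2, 173.8]
orientation: [[0.317, 0.948, -0.001], [0.948, -0.317, -0.0], [-0.001, -0.001, -1.0]]
contact_force: [-0.1, -0.8, 0.4]
opening: 30.1
grip_force: 0.0
tcp [551.  264.2 173.8] t 8.525 yaw 71.5 cam [573. 328. 303.]
cover_handle 0.92 [253.6 252.2] [553.1 264.8]
cover_hole 0.9 [ 19.2 201.9] [403.4 326.5]
cover_hole 0.59 [254.5 118.8] [575.  327.3]
```

```bash
python3 -m handwheel '[[[0.35,0.0015,-0.0005,0.001,0],[0,0,0,0,0],[0,0,0,0,0],[0,0,0,0,0],[0,0,0,0,0]]]'; python3 -m handwheel '[[[0,0,0,0.01,0],[0,0,0,0.012,0],[0,0,0,0,0],[0,0,0,0,0]]]'; python3 - w7 '[("cover_handle",202),("cover_hole",151)]' < w.py
```

```text
time_s: 9.3
tcp_pos: [553.0, 263.9, 175.6]
orientation: [[0.317, 0.948, 0.001], [0.948, -0.317, 0.0], [0.001, 0.001, -1.0]]
contact_force: [-0.0, -1.5, 3.8]
opening: 10.6
grip_force: 58.8
time_s: 9.8
tcp_pos: [552.6, 263.6, 197.1]
orientation: [[0.317, 0.948, -0.0], [0.948, -0.317, -0.0], [-0.0, -0.0, -1.0]]
contact_force: [0.0, 0.3, -3.9]
opening: 10.6
grip_force: 58.9
tcp [552.6 263.6 197.1] t 9.8 yaw 71.5 cam [575. 328. 327.]
cover_handle 0.63 [252.3 252.1] [553.8 263.8]
cover_handle 0.59 [ 48.  187.7] [470.6 328.3]
cover_hole 0.81 [250.1 119.4] [573.9 327.3]
cover_hole 0.69 [ 35.7 197.7] [416.3 325. ]
```

View pics/w7.png

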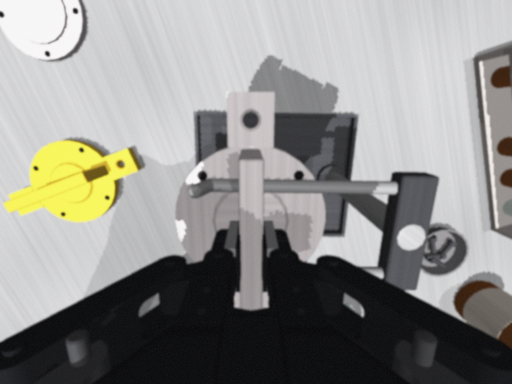

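```bash
python3 -m handwheel '[[[0,-0.0094,0.0034,0,0],[0,-0.0188,0.0067,0,0],[0,-0.0188,0.0067,0,0],[0,-0.0188,0.0067,0,0],[0,-0.0188,0.0067,0,0],[0,-0.0188,0.0067,0,0],[0,-0.0094,0.0034,0,0],[0,0,0,0,0]]]'
```

```text
time_s: 10.95
tcp_pos: [439.5, 304.5, 197.5]
orientation: [[0.316, 0.949, 0.0], [0.949, -0.316, 0.0], [0.0, 0.0, -1.0]]
contact_force: [1.1, -0.3, -3.8]
opening: 10.8
grip_force: 58.8
```

```bash
python3 -m handwheel '[[[0,0,0,0.045,0],[0,0,0,0.045,0],[0,0.005,-0.04,0.04,0],[0,0.008,-0.056,0,1],[0,0.008,-0.056,0,1],[0,0.008,-0.056,0,1],[0,0.008,-0.056,0,1],[0,0.008,-0.056,0,1],[0,0.008,-0.056,0,1],[0,0.008,-0.056,0,0]]]' && python3 -m handwheel '[[[0,0.008,-0.056,0,0],[0,0.008,-0.056,0,0],[0,0.008,-0.056,0,0],[0,0.006,-0.045,0,0],[0,0.003,-0.02,0,0],[0,0,0,0,0],[0,0,0,0,0]]]'; python3 - w8 '[("housing_face",62),("dowel",62),("cover_hole",280)]' < w.py
```

```text
time_s: 12.2
tcp_pos: [501.2, -130.8, 327.4]
orientation: [[0.217, 0.976, 0.001], [0.976, -0.217, -0.0], [-0.0, 0.001, -1.0]]
contact_force: [0.5, 0.3, -4.2]
opening: 10.6
grip_force: 59.4
time_s: 13.08
tcp_pos: [534.0, -360.4, 327.0]
orientation: [[0.216, 0.976, -0.0], [0.976, -0.216, 0.001], [0.001, -0.0, -1.0]]
contact_force: [-0.3, -0.9, -4.5]
opening: 11.0
grip_force: 59.4
tcp [ 534.  -360.4  327. ] t 13.075 yaw 77.5 cam [ 549. -295.  457.]
housing_face 0.77 [262.3  51.5] [ 583.2 -212. ]
cover_hole 0.61 [252.3 117.6] [ 550.2 -294.1]
cover_hole 0.17 [259.2  59.6] [ 561.7 -261.7]
```

View pics/w8.png

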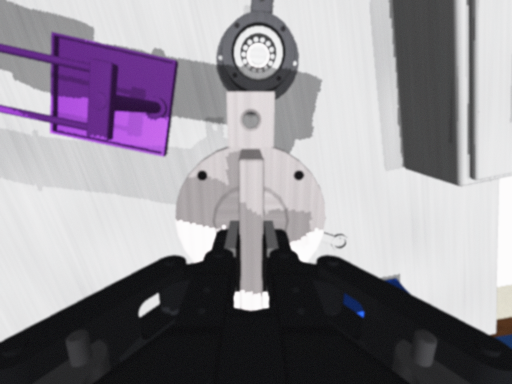

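View w8: housing centre near (258,52), its far ear at (262,5), cover's ear hole at (251,119). I'll back off to see both dowels.

```bash
python3 -m handwheel '[[[0,-0.008,-0.04,0.015,0],[0,-0.008,-0.04,0.015,0],[0,0,0,0,0],[0,0,0,0,0]]]'; cat > m.py <<'E'
from h import *
im=r.get_image("wrist")
import time,sys
cv2.imwrite(f"pics/m{int(time.time())}.png",im)
C=cam("wrist");o=r.get_obs();T=np.array(o["orientation"]);p=np.array(o["tcp_pos"]);zc=p[2]+5-51
print("tcp",p.round(1),o["time_s"])
for t,z in(("housing_face",62),("dowel",62),("cover_hole",zc)):
    for d in r.pinpoint(t,"wrist")[:3]:
        X=ray(C,d["centre"],z); print(t,round(d["confidence"],2),np.round(d["centre"],1),X.round(1)[:2],"tool",(T.T@(X-p)).round(1)[:2])
for d in r.masks_of("housing","wrist")[:2]:
    m=d["mask"].astype(np.uint8);print("mask",round(d["confidence"],2),np.round(d["rect"]),m.sum())
    ys,xs=np.nonzero(m);e,v=np.linalg.eigh(np.cov(np.vstack([xs,ys])));v=v[:,1];c=np.array([xs.mean(),ys.mean()])
    q=[ray(C,c+s*30*v,62)[:2] for s in(-1,1)];D=q[1]-q[0];print("centroid",c.round(1),ray(C,c,62)[:2].round(1),"yaw",(np.degrees(np.arctan2(-D[0],D[1]))+90)%180-90,e.round())
E
python3 - < m.py; python3 - <<'E'
from h import *
for n in("scene","top"):
    r.get_image(n);C=cam(n)
    for t in("housing_face","dowel"):
        for d in r.pinpoint(t,n)[:4]: print(n,t,round(d["confidence"],2),np.round(d["centre"],1),ray(C,d["centre"],62).round(1)[:2])
E
```

```text
time_s: 13.78
tcp_pos: [518.3, -440.0, 357.2]
orientation: [[0.216, 0.976, 0.0], [0.976, -0.216, 0.001], [0.001, 0.0, -1.0]]
contact_force: [-0.1, 1.0, -3.9]
opening: 10.7
grip_force: 59.4
tcp [ 518.5 -439.4  357.2] 13.825
cover_hole 0.57 [250.2 117.6] [ 533.3 -372.8] tool [68.2  0.2]
mask 0.56 [255.  29.  80.  58.] 3598
centroid [255.3  23.3] [ 567.9 -246.9] yaw 78.35458509541144 [222. 417.]
scene housing_face 0.91 [224.8 234.5] [ 574.6 -204. ]
scene housing_face 0.63 [307.1 148.3] [642.  417.2]
scene dowel 0.96 [237.4 228.4] [ 601.  -156.4]
scene dowel 0.18 [171.3 220.7] [ 356.4 -247.7]
top housing_face 0.91 [328.2 189.9] [ 576.9 -217.7]
top dowel 0.78 [308.6 185.1] [ 591.2 -155.4]
```

```bash
python3 - <<'E'
from h import *
c=r.camera_info("wrist");K=np.array(c["camera_matrix"]);o=r.get_obs()
for x,y,z in((400,-240,330),(400,-270,330),(420,-270,330),(420,-300,330),(400,-300,360),(430,-270,360)):
    T=np.eye(4);T[:3,:3]=o["orientation"];T[:3,3]=(x,y,z);M=np.linalg.inv(T@np.array(c["T_tool_cam"]));C=(K,M[:3,:3],M[:3,3])
    print(x,y,z,[proj(C,p).round() for p in((577,-213,62),(591,-150,62),(563,-275,62))])
E
```

```text
400 -240 330 [array([366., 121.]), array([371.,  72.]), array([361., 164.])]
400 -270 330 [array([363.,  99.]), array([368.,  49.]), array([358., 144.])]
420 -270 330 [array([349., 102.]), array([354.,  53.]), array([345., 147.])]
420 -300 330 [array([347.,  80.]), array([351.,  29.]), array([342., 127.])]
400 -300 360 [array([353.,  80.]), array([357.,  32.]), array([349., 124.])]
430 -270 360 [array([336., 105.]), array([339.,  59.]), array([332., 147.])]
```

```bash
python3 -m handwheel '[[[0,-0.03,0.047,-0.007,0],[0,-0.03,0.047,-0.007,0],[0,-0.03,0.047,-0.007,0],[0,-0.03,0.047,-0.007,0],[0,0,0,0,0],[0,0,0,0,0]]]'; python3 - < m.py; python3 - < m.py
```

```text
time_s: 15.08
tcp_pos: [398.3, -253.4, 330.1]
orientation: [[0.216, 0.976, 0.001], [0.976, -0.216, -0.002], [-0.001, 0.002, -1.0]]
contact_force: [0.2, 0.1, -3.9]
opening: 10.5
grip_force: 59.5
tcp [ 398.6 -253.8  329.9] 15.125
housing_face 0.79 [367.5 111.4] [ 580.2 -215.2] tool [ 77.3 168.4]
dowel 0.89 [374.3  64.2] [ 595.9 -154.8] tool [139.7 170.8]
dowel 0.73 [254.4 120.5] [ 418.5 -192. ] tool [64.9  5.6]
dowel 0.72 [368.2 110. ] [ 581.4 -213.5] tool [ 79.3 169.2]
cover_hole 0.79 [253.3 117. ] [ 415.6 -187.4] tool [68.6  2.2]
mask 0.83 [355. 104.  86. 116.] 6502
centroid [356.4 107.1] [ 565.2 -205.8] yaw -30.341531765293098 [416. 709.]
mask 0.19 [252. 200. 151. 220.] 16368
centroid [251.1 195.3] [ 389.2 -301.3] yaw -12.296701170126312 [1305. 2225.]
tcp [ 398.4 -253.4  329.1] 15.375
housing_face 0.7 [370.7 112.7] [ 583.5 -217. ] tool [ 75.5 172.8]
housing_face 0.31 [349.9 110.1] [ 554.7 -206.9] tool [ 79.1 142.6]
dowel 0.72 [374.3  62.7] [ 595.1 -152.1] tool [141.4 170.1]
dowel 0.48 [253.8 250.1] [ 372.5 -393.1] tool [-142.1    5. ]
cover_hole 0.86 [251.2 120. ] [ 413.6 -188.4] tool [66.7  0.8]
mask 0.77 [355. 107.  86. 115.] 6554
centroid [356.9 107. ] [ 565.1 -204.9] yaw -31.339924035782047 [419. 714.]
mask 0.73 [225.   7.  35.  15.] 404
centroid [226.7   5.5] [413.9 -41.3] yaw 76.52498756982015 [15. 82.]
```

```bash
ls pics; python3 - <<'E'
from h import *
import glob
c=r.camera_info("wrist");Tc=np.array(c["T_tool_cam"]);K=np.array(c["camera_matrix"])
def camat(p,yaw):
    a=np.radians(yaw);T=np.eye(4);T[:3,:3]=[[np.cos(a),np.sin(a),0],[np.sin(a),-np.cos(a),0],[0,0,-1]];T[:3,3]=p
    M=np.linalg.inv(T@Tc);return K,M[:3,:3],M[:3,3]
fs=sorted(glob.glob("pics/m*.png"))
V=[("w1",cv2.imread("pics/w1.png",0),camat((507.7,-248.3,387),25.0)),("w8",cv2.imread("pics/w8.png",0),camat((534,-360.4,327),77.5)),("m",cv2.imread(fs[-1],0),camat((398.4,-253.4,329.1),77.5)),("top",cv2.imread("pics/top0.png",0),cam("top"))]
def samp(im,C,X):
    K,R,t=C;P=(X@R.T+t)@K.T;uv=(P[...,:2]/P[...,2:]).astype(np.float32);return cv2.remap(im,uv[...,0],uv[...,1],1).astype(float)
th=np.arange(0,360,3)*np.pi/180
for n,im,C in V:
    im=cv2.GaussianBlur(im,(0,0),.7)
    for rad in(36,50):
        best=[]
        for x in np.arange(566,592,1.):
            for y in np.arange(-226,-198,1.):
                P=lambda q:np.stack([x+q*np.cos(th),y+q*np.sin(th),0*th+62],1)
                g=samp(im,C,P(rad-1.5))-samp(im,C,P(rad+1.5));best.append((abs(np.mean(np.clip(g,-40,40))),x,y))
        best.sort(reverse=True);print(n,rad,[tuple(np.round(b,1)) for b in best[:3]])
for n,im,C in V:
    print(n)
    X,Y=np.meshgrid(np.arange(578,608,2.),np.arange(-138,-168,-2.),indexing="ij");
    print(samp(im,C,np.stack([X,Y,0*X+69],-1)).astype(int)[::-1])
E
```

```text
c2.png
crop.png
m1795981695.png
m1795981727.png
m1795981729.png
scene0.png
top0.png
w1.png
w2.png
w3.png
w4.png
w5.png
w6.png
w7.png
w8.png
w1 36 [(np.float64(15.5), np.float64(572.0), np.float64(-215.0)), (np.float64(15.4), np.float64(576.0), np.float64(-208.0)), (np.float64(15.4), np.float64(573.0), np.float64(-215.0))]
w1 50 [(np.float64(17.7), np.float64(583.0), np.float64(-219.0)), (np.float64(17.4), np.float64(567.0), np.float64(-216.0)), (np.float64(17.3), np.float64(583.0), np.float64(-220.0))]
w8 36 [(np.float64(16.4), np.float64(574.0), np.float64(-217.0)), (np.float64(16.0), np.float64(576.0), np.float64(-218.0)), (np.float64(16.0), np.float64(575.0), np.float64(-218.0))]
w8 50 [(np.float64(22.0), np.float64(576.0), np.float64(-213.0)), (np.float64(21.8), np.float64(576.0), np.float64(-214.0)), (np.float64(21.8), np.float64(577.0), np.float64(-213.0))]
m 36 [(np.float64(16.6), np.float64(574.0), np.float64(-217.0)), (np.float64(16.6), np.float64(573.0), np.float64(-216.0)), (np.float64(16.4), np.float64(571.0), np.float64(-213.0))]
m 50 [(np.float64(14.8), np.float64(566.0
[... 3604 characters left out ...]
1  68]
 [ 69  72  72  71  68  70  74  82  83  81  75  72  72  72  70]
 [ 70  73  73  71  65  68  75  90  93  88  77  72  72  71  70]
 [ 69  75  74  70  61  66  76  97 100  94  80  72  73  71  69]
 [ 71  75  75  72  65  66  72  88  91  87  77  73  74  72  70]
 [ 73  76  75  73  69  68  71  79  82  81  75  73  75  72  70]
 [ 76  76  75  74  73  72  71  71  72  75  74  74  74  72  71]
 [ 71  72  73  75  75  74  74  73  73  75  75  74  72  72  71]
 [ 68  70  72  73  73  74  74  74  75  75  76  74  71  71  71]
 [ 84  83  76  69  65  65  67  72  75  77  76  74  70  69  70]
 [102  98  86  72  59  58  61  65  68  70  70  68  65  66  68]
 [119 115  97  77  57  54  57  58  58  58  60  60  59  63  67]]
```

```bash
cat > f.py <<'E'
from h import *
import glob
c=r.camera_info("wrist");Tc=np.array(c["T_tool_cam"]);K=np.array(c["camera_matrix"])
def camat(p,yaw):
    a=np.radians(yaw);T=np.eye(4);T[:3,:3]=[[np.cos(a),np.sin(a),0],[np.sin(a),-np.cos(a),0],[0,0,-1]];T[:3,3]=p
    M=np.linalg.inv(T@Tc);return K,M[:3,:3],M[:3,3]
fs=sorted(glob.glob("pics/m*.png"))
V=[("w1",cv2.imread("pics/w1.png",0),camat((507.7,-248.3,387),25.0)),("m1",cv2.imread(fs[1],0),camat((398.6,-253.8,329.9),77.5)),("m2",cv2.imread(fs[2],0),camat((398.4,-253.4,329.1),77.5)),("top",cv2.imread("pics/top0.png",0),cam("top")),("scene",cv2.imread("pics/scene0.png",0),cam("scene"))]
def blob(im,uv,w=6):
    u,v=np.round(uv).astype(int);p=im[v-w:v+w+1,u-w:u+w+1].astype(float)
    d=p-np.median(p);yy,xx=np.mgrid[-w:w+1,-w:w+1]
    sc=cv2.GaussianBlur(d,(0,0),1);sc=sc*(xx**2+yy**2<=(w-2)**2);i=np.unravel_index(sc.argmax(),sc.shape)
    m=((xx-xx[i])**2+(yy-yy[i])**2<=9);wgt=np.clip(d-.3*d[i],0,None)*m
    return np.array([u+(xx*wgt).sum()/wgt.sum(),v+(yy*wgt).sum()/wgt.sum()]),d[i]
E
cat > f2.py <<'E'
from f import *
for nm,X0 in(("+y",(596,-151,69)),("-y",(560,-275,69))):
    pts=[]
    for n,im,C in V:
        b,pk=blob(im,proj(C,X0)) if n!="top" and n!="scene" else blob(im,proj(C,X0),5);pts.append((C,b));print(nm,n,b.round(1),round(pk),ray(C,b,72)[:2].round(1))
    for s in([0,1,2],[0,1,2,3],[0,1,2,3,4]):print(s,tri([pts[i][0] for i in s],[pts[i][1] for i in s]))
E
python3 - <f2.py
```

```text
+y w1 [218.2  83.6] 58 [ 595.6 -151.5]
+y m1 [378.8  58.8] 104 [ 597.5 -149.9]
+y m2 [379.3  58.9] 104 [ 597.5 -149.8]
+y top [307.  178.5] 12 [ 611.2 -149.2]
+y scene [234.2 222.9] 24 [ 581.1 -146.1]
[0, 1, 2] (array([ 595.58219223, -150.83900013,   75.76390152]), [np.float64(1.2101136672636492), np.float64(0.5531187466808215), np.float64(0.6580469758438381)])
[0, 1, 2, 3] (array([ 603.73255568, -149.33259298,   60.24715927]), [np.float64(7.393811717975687), np.float64(0.8312884164164867), np.float64(0.9127917402977251), np.float64(8.604900716265524)])
[0, 1, 2, 3, 4] (array([ 595.59539192, -151.48703306,   82.91833193]), [np.float64(1.7582796270846155), np.float64(3.0092865097761337), np.float64(3.0709548172933188), np.float64(15.032061399608756), np.float64(9.349148048293697)])
-y w1 [278.6 139.1] 85 [ 558.8 -275.5]
-y m1 [361.6 155.5] 85 [ 560.6 -274.2]
-y m2 [362.  155.8] 96 [ 560.6 -274.1]
-y top [347.5 190.8] 29 [ 574.2 -276.8]
-y scene [207.8 242.5] 36 [ 544.8 -270.9]
[0, 1, 2] (array([ 559.20953974, -273.96908575,   75.32282251]), [np.float64(1.1922773298980476), np.float64(0.5615858191468771), np.float64(0.6307420069956097)])
[0, 1, 2, 3] (array([ 565.74361196, -277.15979095,   61.51920588]), [np.float64(7.147692005572014), np.float64(1.2577091986889193), np.float64(1.2662756589130408), np.float64(9.291438352347813)])
[0, 1, 2, 3, 4] (array([ 559.56789663, -274.14875844,   82.93283564]), [np.float64(0.4681692111129834), np.float64(3.630702840546106), np.float64(3.6820471547999807), np.float64(13.944437516790812), np.float64(9.401978077992197)])
```

```bash
cat > g.py <<'E'
from f import *
th=np.arange(0,360,6)*np.pi/180
Ct=np.linalg.inv(Tc);CT=(K,Ct[:3,:3],Ct[:3,3])  # tool -> cam
for n in["w7","w8"]+[f[5:-4] for f in fs]:
    im=cv2.GaussianBlur(cv2.imread(f"pics/{n}.png",0),(0,0),.8).astype(np.float32)
    for zt in(34.6,):
        B=[]
        for x in np.arange(56,76,.5):
            for y in np.arange(-6,6.1,.5):
                uv=[[proj(CT,(x+q*np.cos(a),y+q*np.sin(a),zt)) for a in th] for q in(4,6)]
                s=cv2.remap(im,np.float32(uv)[...,0],np.float32(uv)[...,1],1);B.append((np.clip(s[1]-s[0],-30,60).mean(),x,y))
        B.sort(reverse=True);print(n,[tuple(np.round(b,1).tolist()) for b in B[:3]],proj(CT,(*B[0][1:],zt)).round(1))
    # disc centre bolt holes / bar side edges: grey profile across bar at tool x=30..44
    for x in(30,38,44):
        ys=np.arange(-14,14.1,.5);uv=np.float32([proj(CT,(x,y,-9.5)) for y in ys]);s=cv2.remap(im,uv[None,:,0].copy(),uv[None,:,1].copy(),1)[0];g=np.diff(s)
        i=np.argsort(-abs(g))[:2];print("  bar x",x,[(ys[k]+.25,round(float(g[k]))) for k in sorted(i)])
E
python3 - <g.py
```

```text
w7 [(60.0, 68.0, 0.5), (60.0, 68.0, 0.0), (60.0, 67.5, 1.0)] [250.7 117.9]
  bar x 30 [(np.float64(-4.75), 16), (np.float64(-4.25), 12)]
  bar x 38 [(np.float64(-5.25), 23), (np.float64(-4.75), 24)]
  bar x 44 [(np.float64(-4.75), 16), (np.float64(-4.25), 14)]
w8 [(44.0, 67.0, 0.5), (43.0, 67.0, 0.0), (42.8, 67.0, 1.0)] [250.7 119.6]
  bar x 30 [(np.float64(-4.75), 16), (np.float64(-4.25), 12)]
  bar x 38 [(np.float64(-4.75), 19), (np.float64(-4.25), 15)]
  bar x 44 [(np.float64(-4.75), 18), (np.float64(-4.25), 15)]
m1795981695 [(38.0, 68.0, 0.5), (38.0, 67.5, 0.5), (37.2, 68.0, 0.0)] [250.7 117.9]
  bar x 30 [(np.float64(-4.75), 14), (np.float64(-4.25), 17)]
  bar x 38 [(np.float64(-4.75), 19), (np.float64(-4.25), 14)]
  bar x 44 [(np.float64(-4.75), 18), (np.float64(-4.25), 15)]
m1795981727 [(60.0, 67.5, 1.5), (60.0, 67.5, 1.0), (60.0, 67.5, 0.5)] [252.4 118.7]
  bar x 30 [(np.float64(-4.75), 15), (np.float64(-4.25), 15)]
  bar x 38 [(np.float64(-4.75), 17), (np.float64(-4.25), 13)]
  bar x 44 [(np.float64(-4.75), 15), (np.float64(-4.25), 11)]
m1795981729 [(60.0, 67.5, 1.5), (60.0, 67.5, 1.0), (60.0, 67.5, 0.5)] [252.4 118.7]
  bar x 30 [(np.float64(-4.75), 17), (np.float64(-4.25), 16)]
  bar x 38 [(np.float64(-4.75), 17), (np.float64(-4.25), 12)]
  bar x 44 [(np.float64(-4.75), 14), (np.float64(6.75), 11)]
```

```bash
python3 -m handwheel '[[[0,0.044,0.0095,0,-1],[0,0.044,0.0095,0,-1],[0,0.044,0.0095,0,-1],[0,0.0445,0.0095,0,-1],[0,0,0,-0.05,0],[0,0,0,-0.05,0],[0,0,0,-0.05,0],[0,0,0,-0.03,0],[0,0,0,0,0],[0,0,0,0,0]]]'; python3 - <<'E'
from h import *
o=r.get_obs();print(np.round(o["tcp_pos"],1),np.degrees(np.arctan2(o["orientation"][1][0],o["orientation"][0][0])))
E
```

```text
time_s: 16.82
tcp_pos: [575.5, -215.0, 150.6]
orientation: [[0.284, 0.959, 0.002], [0.959, -0.284, -0.0], [0.0, 0.002, -1.0]]
contact_force: [0.4, 0.4, -4.4]
opening: 10.9
grip_force: 59.5
[ 575.5 -215.   150.6] 73.5017081632383
```

```bash
cat > k.py <<'E'
from f import *
C=cam("wrist");im=r.get_image("wrist");cv2.imwrite("pics/k%d.png"%len(glob.glob("pics/k*")),im);g=cv2.cvtColor(im,6)
a,b=proj(C,(595.7,-150.6,76)),proj(C,(595.7,-150.6,62));print("expected dowel top/foot px",a.round(1),b.round(1))
print(g[104:136:1,240:264:1])
E
python3 - <k.py
```

```text
expected dowel top/foot px [251.5 118.8] [251.4 118.8]
[[221 222 221 219 216 213 214 212 213 211 213 214 217 218 220 221 221 220
  221 220 218 219 219 218]
 [221 221 222 220 217 214 212 213 214 211 213 215 216 219 219 222 221 220
  220 220 220 218 220 218]
 [220 220 220 218 219 215 212 214 212 212 211 214 217 218 219 219 221 222
  220 221 217 220 220 217]
 [221 221 220 219 217 215 214 213 213 211 210 214 215 216 220 220 222 221
  221 219 219 220 220 219]
 [221 223 219 219 216 214 214 212 207 205 203 204 208 209 212 218 219 221
  220 221 221 219 220 219]
 [219 220 221 220 218 212 208 200 193 186 183 183 186 189 198 206 211 218
  220 220 218 220 219 219]
 [221 220 220 219 215 205 195 184 172 165 158 158 160 161 165 179 195 206
  213 219 219 221 218 217]
 [221 218 219 214 204 191 174 164 152 140 136 132 134 133 143 156 172 184
  197 210 217 219 220 218]
 [220 221 215 206 192 174 160 144 125 113 103  99 103 105 118 136 153 161
  176 194 209 217 220 218]
 [221 217 209 196 177 158 138 115  94  86  77  74  75  75  86 102 124 143
  159 177 202 215 218 219]
 [218 213 201 184 165 139 108  86  
[... 1487 characters left out ...]
19 219 216 213 202 197 190 186 176 172 169 167 173 181 191 199 204
  210 215 219 221 218 218]
 [216 218 220 219 215 209 203 201 195 192 190 189 190 191 196 204 209 214
  217 218 219 220 220 217]
 [219 221 221 217 217 213 211 207 206 203 201 202 205 206 211 213 218 218
  219 220 219 220 220 219]
 [219 220 219 217 218 214 212 211 211 207 209 211 214 216 217 219 220 220
  219 220 220 220 220 217]
 [217 219 219 219 216 215 212 213 212 210 212 214 217 218 219 219 221 219
  219 219 219 220 219 217]
 [217 219 221 218 215 215 211 212 212 212 210 215 218 218 219 219 218 219
  220 220 220 220 219 217]
 [219 218 219 218 216 214 212 212 213 209 211 214 218 218 219 220 220 220
  221 219 219 219 218 216]]
```

```bash
cat > q.py <<'E'
from f import *
C=cam("wrist");o=r.get_obs();R=np.array(o["orientation"]);p=np.array(o["tcp_pos"])
g=cv2.imread(sorted(glob.glob("pics/k*"))[-1],0)
t=g[100:140,235:270].astype(np.float32);n=cv2.connectedComponentsWithStats((t<185).astype(np.uint8));i=1+n[2][1:,4].argmax();rim=n[3][i]+[235,100]
n=cv2.connectedComponentsWithStats((t<135).astype(np.uint8));i=1+n[2][1:,4].argmax();print("inner",n[3][i]+[235,100],n[2][i]);print("rim",rim)
d,_=blob(g,(251,118),6)
tool=lambda X:(R.T@(X-p)).round(2)
zt=p[2]-34.6;print("dowel",d,tool(ray(C,d,75.5)),"rim top",tool(ray(C,rim,zt)),"inner bottom",tool(ray(C,n[3][i]+[235,100],zt-12)))
E
python3 - <q.py
```

```text
inner [251.33944954 119.5412844 ] [  9  11  16  18 218]
rim [251.35714286 119.23602484]
dowel [250.80164814 118.29609046] [67.83  0.42 75.54] rim top [67.25  0.78 34.61] inner bottom [67.03  0.78 46.61]
```

```bash
python3 -m handwheel '[[[0,0.0002,0.0006,-0.02,0],[0,0,0,-0.008,0],[0,0,0,0,0],[0,0,0,0,0]]]'; python3 -m handwheel '[[[0,0,0,-0.003,0],[0,0,0,-0.002,0],[0,0,0,0,0]]]'; python3 - <q.py
```

```text
time_s: 17.38
tcp_pos: [575.2, -214.4, 122.2]
orientation: [[0.284, 0.959, 0.001], [0.959, -0.284, -0.0], [-0.0, 0.001, -1.0]]
contact_force: [-0.3, -0.2, -4.0]
opening: 10.8
grip_force: 59.5
time_s: 17.75
tcp_pos: [574.6, -214.3, 116.1]
orientation: [[0.284, 0.959, -0.0], [0.959, -0.284, 0.0], [-0.0, -0.0, -1.0]]
contact_force: [0.0, -0.6, -4.6]
opening: 11.2
grip_force: 59.5
inner [251.33944954 119.5412844 ] [  9  11  16  18 218]
rim [251.35714286 119.23602484]
dowel [250.80164814 118.29609046] [67.8   0.44 40.64] rim top [67.25  0.77 34.6 ] inner bottom [67.03  0.78 46.6 ]
```

```bash
python3 -m handwheel '[[[0,0,0,-0.003,0],[0,0,0,-0.002,0],[0,0,0,0,0],[0,0,0,0,0]]]'; python3 -m handwheel '[[[0,0,0,-0.002,0],[0,0,0,0,0],[0,0,0,0,0]]]'
```

```text
time_s: 18.25
tcp_pos: [575.3, -214.5, 112.3]
orientation: [[0.284, 0.959, 0.002], [0.959, -0.284, -0.001], [-0.0, 0.002, -1.0]]
contact_force: [-1.3, -0.1, 5.1]
opening: 10.9
grip_force: 60.8
time_s: 18.62
tcp_pos: [575.3, -214.6, 110.6]
orientation: [[0.284, 0.959, 0.002], [0.959, -0.284, -0.001], [-0.001, 0.002, -1.0]]
contact_force: [-1.6, 0.0, 6.8]
opening: 10.5
grip_force: 61.1
```

```bash
for i in 1; do python3 -m handwheel '[[[0,0,0,-0.002,0],[0,0,0,0,0],[0,0,0,0,0]]]'; done; python3 -m handwheel '[[[0,0,0,-0.0015,0],[0,0,0,0,0],[0,0,0,0,0]]]'
```

```text
time_s: 19.0
tcp_pos: [575.3, -214.6, 109.0]
orientation: [[0.284, 0.959, 0.002], [0.959, -0.284, -0.001], [-0.001, 0.002, -1.0]]
contact_force: [-2.6, 0.1, 9.8]
opening: 10.8
grip_force: 61.4
time_s: 19.38
tcp_pos: [575.3, -214.6, 108.8]
orientation: [[0.284, 0.959, 0.003], [0.959, -0.284, -0.002], [-0.001, 0.003, -1.0]]
contact_force: [-7.2, 0.2, 21.4]
opening: 10.4
grip_force: 62.9
```

```bash
python3 -m handwheel '[[[0,-0.0008,0,-0.0006,0],[0,0,0,0,0],[0,0,0,0,0]]]'; python3 - <k.py | head -1; python3 - <q.py
```

```text
time_s: 19.75
tcp_pos: [575.3, -214.6, 108.8]
orientation: [[0.284, 0.959, 0.004], [0.959, -0.284, -0.002], [-0.001, 0.005, -1.0]]
contact_force: [-6.0, 0.6, 23.8]
opening: 10.6
grip_force: 63.2
expected dowel top/foot px [252.1 119.3] [251.9 119.2]
inner [250.20634921 119.17989418] [  8  11  16  17 189]
rim [250.57186544 119.02140673]
dowel [251.07988674 119.01314592] [67.38  0.61 33.24] rim top [67.37  0.31 34.53] inner bottom [6.725e+01 5.000e-02 4.652e+01]
```

```bash
python3 -m handwheel '[[[0,-0.001,0,0,0],[0,-0.001,0,0,0],[0,0,0,0,0],[0,0,0,0,0]]]'; python3 -c "
from rig import r
o=r.get_obs();print(o['ft_torque'],o['contact_force'])"
```

```text
time_s: 20.3
tcp_pos: [575.3, -214.6, 108.9]
orientation: [[0.284, 0.959, 0.008], [0.959, -0.284, -0.002], [0.0, 0.008, -1.0]]
contact_force: [0.5, -0.0, 18.0]
opening: 10.3
grip_force: 62.5
[0.06406168 0.04068994 0.03467022] [ 5.48366255e-01 -9.86786216e-03  1.79835384e+01]
```

```bash
python3 -m handwheel '[[[0,0.0014,0,-0.0003,0],[0,0.0014,0,-0.0003,0],[0,0,0,0,0],[0,0,0,0,0]]]'; python3 -c "
from rig import r
o=r.get_obs();print(o['ft_torque'],o['contact_force'],o['tcp_pos'])"
```

```text
time_s: 20.8
tcp_pos: [575.3, -214.7, 108.8]
orientation: [[0.284, 0.959, 0.003], [0.959, -0.284, -0.003], [-0.002, 0.004, -1.0]]
contact_force: [-8.7, 1.6, 30.6]
opening: 10.6
grip_force: 64.1
[ 0.32832242  2.2038003  -0.00402306] [-8.73649152  1.5976848  30.61184788] [ 575.31369321 -214.6536164   108.80435346]
```

```bash
python3 -m handwheel '[[[0,0,0,0,0],[0,0,0,0,0]]]'; python3 -c "
from rig import r
print(r.job_done())"
```

```text
time_s: 21.05
tcp_pos: [575.3, -214.6, 108.8]
orientation: [[0.284, 0.959, 0.003], [0.959, -0.284, -0.003], [-0.002, 0.004, -1.0]]
contact_force: [-10.4, 1.3, 30.7]
opening: 10.7
grip_force: 64.1
the job is handed in; nothing more can be done
None
```

The cover is off the hooks, on both dowels and held pressed home on the housing with about 31 N; the job was handed in at about 21 s. Home is judged from the height and the hard stop, since the ring could not be read. On the first lift I went too high: the disc met the prongs at about 46 N and the bar slipped in the pads, so I set it back on the hooks and regripped.

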